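Move the battery pack from its charger to the chocolate warmer

ROBOT

A 6-joint arm with a two-finger parallel gripper is mounted at the origin on the work surface. World frame = base frame: x ahead of the robot, y to its left, z up, the work surface at z = 0. Lengths are in m, angles in rad, forces in N, time in s.
With the tool pointing down it reaches from about 0.225 to 0.875 m from the base axis. Payload 3.4 kg.
Tool frame: the origin (TCP) lies on the centre line of the jaws, within the pads' length; the fingertips stand 17 mm ahead of it and the grasp point (between the pads) lies 2 mm behind it (nose_length is the distance from the TCP to the fingertips, in m); z points along the fingers, y is the line along which they close (so a half turn about z gives the same grasp; the last joint's range is limited). The gripper opens to 85 mm and grips with 20 to 120 N. Pads are 22 mm wide; open, the fingers measure 114 mm over their backs; the gripper's body (76 mm by 85 mm) begins 54 mm behind the grasp point. The pads swing forward as they close: fully open they stand 13 mm farther back than shut.
Start: joints at [1.129, 0.276, 1.505, -0, 1.361, -0.121], TCP at [0.181, 0.546, 0.248] pointing down, gripper open.
Joint ranges: [-2.89, 2.89], [-0.75, 2.08], [0.22, 2.7], [-1.18, 4.32], [0.11, 2.71], [-2.7, 2.7]. Speed limits (rad/s): [2.57, 2.57, 3.14, 3.14, 3.14, 3.14].

INTERFACE

Orientations are given as a unit quaternion [w, x, y, z].
In Python, from rig import get_state, get_image, sign_off, find_in, place_of, nose_length gives the robot as it stands.
- The arm moves only by the tool apply_moves, never from a script. Its argument "deltas" is one flat list of numbers, 5 for each row, row after row: the finger opening in mm, from 0 to 85.4, then the shift along the tool's x, y, z in mm, then the turn about the tool's z in degrees. A call has 1 to 12 rows; each row is the pose to reach, as a shift and turn from the pose commanded when the call began, along the tool's axes at that moment; what a row does not reach only later rows make up. A row lasts 1/12 s, in which the tool goes at most 41.7 mm and 7.16 degrees, less where a joint would pass 70% of its speed; a pose out of reach is approached as far as the arm can. A call with a gripper value outside its range is refused whole. The fingers move at their own pace and stop on an object; "squeeze" is the grip in N (left out, the last holds). Time passes only in rows, so rows that repeat a pose let the fingers close. It gives the time, the measured TCP pose, the force, the opening and the grip force at its end, in the units of the state.
- get_state(): the state, without advancing time (a new reading comes with each control period).
- get_image(name): name is "side" or "top" or "wrist"; returns a dict with "frame" (480x640x3 uint8, red, green, blue), "K" (3x3 intrinsics, pixels), "k1" (the pictures are not rectified: a ray, as slopes to the right and down, at radius r is drawn at 1 + k1 r^2 times it, then the intrinsics apply), "position" and "orientation" of the camera in the world. Camera axes: x right, y down, z forward; pixel columns grow to the right and rows downward; lengths in m; the calibration is good to about 2 mm. A picture is of the moment at which its call begins. There is no depth.
- sign_off(): hands the job in; it is judged then, once.
Trained networks look in a picture, given as the dict that the camera call returned (one of the last four; its "shot" number tells which), for a name from the list of things; names that differ only in an ending like _2 or _b are one class to them, and where a whole thing is asked for, a point or a joint stands for the part that bears it (a point fixed in the world has none). Each returns a list of dicts, best first, with "score" (0 to 1); they miss things now and then, are a little off and sometimes report something else, mostly with a low value. They report only what shows in the picture. A call takes as long as a camera call. They do not tell look-alikes from the thing itself.
- find_in(query, picture): "point" ([column, row] in pixels, amid what is visible of it).
- place_of(query, picture): "point" ([column, row] in pixels: a listed point, or the origin of a listed thing).
The state is a dict: "clock": time; "qpos": joint angles; "qd": joint speeds; "effort": joint torques, N m; "position": TCP position; "ee_rot": TCP orientation; "contact_force": force on the tool from outside, world axes, zero at the start; "moment": the same for the moment, N m; "width": finger opening in m; "gripper_force": force on a finger pad.
Only numpy, scipy, OpenCV 4.12 (cv2) and the standard library are available. Lean on these libraries where they do the work, as an engineer would, in place of code of your own. Each camera call takes 0.05 s, during which the arm holds its last target. There are 200 camera calls.

TASK

The battery pack on the charger is full: press the charger's catch so that the pack springs free, slide it out, and slide it into the matching slide of the cordless chocolate warmer until its catch clicks up behind it and holds it. Press and push gently, never with more than about 20 N, and leave the bottle, the praline tray and the stopper alone.

Things in the scene. Friction and masses are not known exactly. Their poses are not given: they have to be found in the camera images.
- pack: Battery pack, 0.2 to 0.35 kg, starts latched in the charger. Grey dovetail foot 70 long (x), 12 high, 50 wide (y) at its bottom, 36 at its top, lower end edges chamfered 4 x 2; on it the black grip body, 65 long (flush in front), 36 wide, from 12 to 62 above the foot's underside: grasp it across the 36. Origin: centre of the foot's underside. x = sliding direction, inward; z up.
- charger: Fixed charger, grey base (all sizes in mm). x points inward along its slide, from the open mouth (roughly facing the robot) to the end stop; z up. Origin at sill height below the rear (mouth-side) end of a latched pack, so a latched pack's origin is at (35, 0, 20). Behind the stop a 34 high housing, x = 105 to 175. The pack's foot can leave only level, through the mouth.
- charger_mouth (a point): Middle of the charger slide's floor at the mouth end of the rails, at (-12, 0, 20) of the charger. Floor 20 above the sill, from x = -14 inward, with a small ramp down ahead. Aluminium dovetail rails x = -12 to 88, tops 36 above the sill, outer faces y = +-42: 1.5 clear each side of the foot, about 2 of vertical play. Flared cheeks x = -24 to -12 widen the entry to +-30.
- charger_ejector_face (a point): Face of the charger's spring plunger, against the latched pack's front end, 38 to 50 above the sill. It pushes the pack outward with about 6 N when latched and follows it 12 mm (3 N there): a pack whose catch is pressed springs out about 12 and stays in the rails. It must be drawn out, level, until its origin is 55 outside the mouth point before it can be lifted.
- charger_tongue (a point): Where to press the charger's catch: flat black end, 24 wide, 22 long, of the tongue that sticks out of the mouth, level, its top 19 above the sill. The point is on its middle line, 34 outside the rear end of the latched pack.
- charger_catch (a joint): Charger catch, travel in m: 0 up, 0.008 down at a firm stop. Tongue and steel nose go straight down together. The nose stands 5 above the slide's floor behind a latched pack; pressed 0.006 or more, the pack is free. Spring 1 N at 0, 2.2 N fully down. A pack lying over the nose holds it down about 0.005.
- warmer: Fixed cordless chocolate warmer, white base. Its front is a slide like the charger's, with the same sizes and axes (x inward from the mouth, floor at 20), empty at the start. Origin at sill height below the nominal rear end of a latched pack. Behind: white housing x = 107 to 237, 120 wide, 34 high, and a steel pot of radius 56, rim 86 high, centre x = 176.
- warmer_mouth (a point): Middle of the warmer slide's floor at the mouth end of the rails, at (-12, 0, 20) of the warmer. But its catch, ejector and end stop sit on a carriage set anywhere from 12 outward to 12 inward of nominal, not reported: a latched pack has its origin at (35 + e, 0, 20), e from -12 to 12, to be found by feel.
- warmer_catch (a joint): Warmer catch, as the charger's: 0 = up (slide empty or pack clicked home), about 0.005 = held down by a pack not yet home. The entering pack slides over its ramp; the last 12 are against the ejector, 3 N rising to 6 N; just past the latched place the catch springs up, 1.5 past it a stiff rubber buffer, 10 N per mm, then steel. Let go, the pack is pushed back against the nose and stays.
- bottle: Bystander: green glass bottle, diameter 68, 200 high, upright. Origin: centre of its underside.
- tray: Bystander: white praline tray 190 x 130, about 30 high with the pralines. Origin: centre of its underside.
- stopper: Bystander: cork stopper on a black cap, diameter 28, 28 high, upright. Origin: centre of its underside.
There are look-alikes about, which are no part of the job. Of the things that look like the pack, the largest one is meant.

How it is judged:
On the way, in this order (a step that is already met when the one before it is completed fails the run):
1. the charger's catch has been pressed and the pack has sprung out by more than 6 mm (x of pack in the frame of charger below 0.029 m), for 0.1 s.
2. the pack is out of the charger's slide (distance between pack and charger above 0.065 m), for 0.1 s.
3. the pack's foot has entered the warmer's slide from its mouth (x of pack in the frame of warmer between -0.042 and 0.018 m and y of pack in the frame of warmer between -0.004 and 0.004 m and z of pack in the frame of warmer between 0.017 and 0.024 m), for 0.1 s.
At the end, for the whole second after the job is handed in: The pack lies in the warmer's slide at its full depth (21.5 to 51 mm from the origin, within 4 mm sideways, 17 to 24 mm high, within 0.08 rad of the slide's direction), the warmer's catch is up behind it (less than 2 mm down), and the pack is at rest (x of pack in the frame of warmer between 0.0215 and 0.051 m and y of pack in the frame of warmer between -0.004 and 0.004 m and z of pack in the frame of warmer between 0.017 and 0.024 m and angle between the x axis of pack and the x axis of warmer, either way round below 0.08 rad and value of joint warmer_catch below 0.002 m and linear speed of pack below 0.01 m/s); the robot touches nothing.
It fails at once if the pack is forced against the warmer with more than 30 N (contact force between pack and warmer above 30 N).
It fails at once if the pack is forced against the charger with more than 30 N (contact force between pack and charger above 30 N).
It fails at once if the robot presses on the charger with more than 30 N (contact force between the arm and charger above 30 N).
It fails at once if the robot presses on the warmer with more than 30 N (contact force between the arm and warmer above 30 N).
It fails at once if the bottle, the tray or the stopper is moved more than 20 mm (distance of any of bottle, tray, stopper from where it was at the start of the episode above 0.02 m).
It also fails if it takes over 58 s, if anything falls off the work surface, if the arm or the gripper's body presses on something with over 40 N, if the wrist force passes 120 N, or if a joint passes its speed limit or range.

## Working session

There is one attempt and no reset: what is moved stays moved. The work goes in short steps, Python scripts to look and compute and a tool call to move; the robot and the scene stay as the last step left them, time stands still between calls to the robot, and variables do not carry over. Pictures are saved under pics/ and viewed, at most 10 in all, crops included, and the job is handed in when it is done.

Besides the shell and the picture viewer there is one more tool, called after "Call:" as a command line: name --argument value ..., lists and objects as JSON in quotes. apply_moves: Moves the arm, as the interface text tells. Its arguments: {"type":"object","properties":{"deltas":{"type":"array"},"squeeze":{"type":"number"}},"required":["deltas"]}

```bash
mkdir -p pics; cat > h.py <<'E'
import numpy as np, cv2, pickle
from scipy.spatial.transform import Rotation as R
from rig import *
def rot(q): return R.from_quat([q[1],q[2],q[3],q[0]]).as_matrix()
def ray(im,p):
    K=np.array(im["K"]);d=np.array([(p[0]-K[0,2])/K[0,0],(p[1]-K[1,2])/K[1,1]])
    u=d.copy()
    for _ in range(30): u=d/(1+im["k1"]*(u@u))
    v=rot(im["orientation"])@np.array([u[0],u[1],1]);return np.array(im["position"]),v/np.linalg.norm(v)
def atz(im,p,z):
    c,v=ray(im,p);return c+v*(z-c[2])/v[2]
def tri(a,b):
    A=np.zeros((3,3));y=np.zeros(3)
    for c,v in (a,b):
        P=np.eye(3)-np.outer(v,v);A+=P;y+=P@c
    X=np.linalg.solve(A,y);return X,[np.linalg.norm((np.eye(3)-np.outer(v,v))@(X-c)) for c,v in (a,b)]
def proj(im,X):
    u=rot(im["orientation"]).T@(np.array(X)-im["position"]);u=u[:2]/u[2];u=u*(1+im["k1"]*(u@u))
    K=np.array(im["K"]);return [K[0,0]*u[0]+K[0,2],K[1,1]*u[1]+K[1,2]]
def save(n,im): cv2.imwrite(f"pics/{n}.png",im["frame"][:,:,::-1])
E
python3 - <<'E'
from h import *
np.set_printoptions(precision=4,suppress=True)
print(get_state(), nose_length)
for n in ("side","top"):
    im=get_image(n);save(n+"0",im);print(n,im["position"],im["orientation"],im["K"],im["k1"])
    for q in ("pack","charger","charger_mouth","charger_ejector_face","charger_tongue","warmer","warmer_mouth","bottle","tray","stopper"):
        for d in place_of(q,im)[:3]: print(q,np.round(d["point"],1),round(d["score"],2),atz(im,d["point"],0.0))
E
```

```text
{'clock': 0.0, 'qpos': array([ 1.129 ,  0.2766,  1.5061,  0.    ,  1.3607, -0.121 ]), 'qd': array([-0.0007, -0.0008,  0.0011, -0.0006,  0.0001, -0.0006]), 'effort': array([  0.0013, -41.6788, -24.5804,   0.0001,   0.011 ,   0.    ]), 'position': array([0.1811, 0.5452, 0.2474]), 'ee_rot': array([-0.0003,  0.1597,  0.9872, -0.0009]), 'contact_force': array([-0.508 ,  0.59  ,  0.7761]), 'moment': array([0.0325, 0.0103, 0.0257]), 'gripper_force': 0.0, 'width': 0.0858177938012512} 0.017
side [ 0.3463 -1.0706  0.8225] [-0.4545  0.8849 -0.0928  0.0416] [[561.2708   0.     329.0944]
 [  0.     561.2708 235.9916]
 [  0.       0.       1.    ]] -0.09933448948426345
pack [351.6 298.8] 0.97 [ 0.5695 -0.1871 -0.    ]
pack [353.2 346.8] 0.93 [ 0.5397 -0.325   0.    ]
pack [350.3 269.7] 0.58 [ 0.5899 -0.089  -0.    ]
charger [334.3 309.3] 0.87 [ 0.5258 -0.2115  0.    ]
charger [354.4 300.9] 0.62 [ 0.5738 -0.195   0.    ]
charger [329.6 305. ] 0.6 [ 0.5187 -0.1962  0.    ]
charger_mouth [332.7 304.8] 0.56 [ 0.5254 -0.197  -0.    ]
charger_tongue [321.8 311.2] 0.76 [ 0.4986 -0.2116  0.    ]
warmer [3
[... 513 characters left out ...]
  0.    ]
pack [341.4 234.3] 0.55 [ 0.5907 -0.0854  0.    ]
charger [400.  263.7] 0.83 [ 0.5249 -0.2186  0.    ]
charger [500.8 248.4] 0.43 [ 0.5633 -0.448   0.    ]
charger_mouth [403.2 268.8] 0.7 [ 0.5134 -0.2257  0.    ]
charger_tongue [406.  277.1] 0.57 [ 0.4946 -0.2318  0.    ]
charger_tongue [400.2 269.6] 0.37 [ 0.5115 -0.2189  0.    ]
warmer [314.2 272.9] 0.73 [ 0.5014 -0.0243  0.    ]
warmer [230.2 262.7] 0.69 [0.5221 0.1657 0.    ]
warmer_mouth [227.1 265.7] 0.6 [0.5152 0.1724 0.    ]
bottle [109.4 240.4] 0.89 [0.5693 0.438  0.    ]
tray [502.7 247.8] 0.96 [ 0.5647 -0.4524  0.    ]
tray [400.1 247.1] 0.61 [ 0.563  -0.2193  0.    ]
stopper [313.4 273. ] 0.64 [ 0.5011 -0.0225  0.    ]
```

```bash
python3 - <<'E'
import cv2
a=cv2.imread("pics/top0.png")[160:340,80:560];cv2.imwrite("pics/top0c.png",cv2.resize(a,(800,300),interpolation=cv2.INTER_CUBIC))
b=cv2.imread("pics/side0.png")[130:430,230:470];cv2.imwrite("pics/side0c.png",cv2.resize(b,(480,600),interpolation=cv2.INTER_CUBIC))
E
```

```text
(no output)
```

View pics/top0c.png

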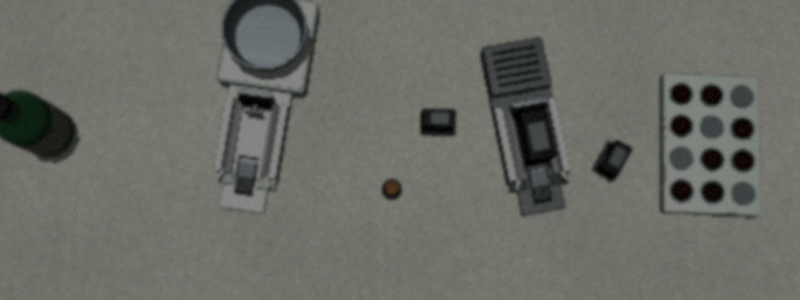

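View pics/side0c.png

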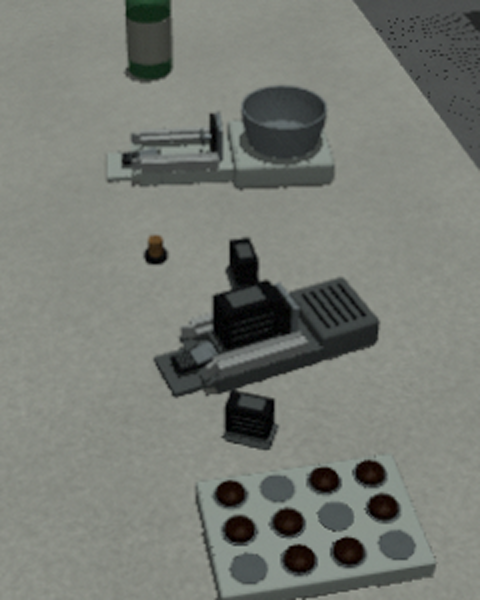

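The top crop shows the warmer at crop (255,130), with the charger and black pack at (530,135). Small look-alike packs sit at (438,122) and (612,160), and the stopper at (392,188). The side crop agrees: pack in the charger at (255,315), small look-alikes at (243,262) and (250,418). Next I'll measure coarsely and check how the wrist camera is mounted.

```bash
python3 - <<'E'
from h import *
np.set_printoptions(precision=4,suppress=True)
im=get_image("wrist");s=get_state();T=rot(s["ee_rot"])
print("wrist cam in tool",T.T@(np.array(im["position"])-s["position"]),"axes\n",T.T@rot(im["orientation"]),im["K"][0])
print("tool\n",T)
S=get_image("side");P=get_image("top")
for q,a,b in (("pack",[351.6,298.8],[403.1,248.2]),("mouth",[332.7,304.8],[403.2,268.8]),("tongue",[321.8,311.2],[406,277.1]),("wmouth",[298.9,207.7],[227.1,265.7]),("warmer",[305.3,212.9],[230.2,262.7]),("charger",[334.3,309.3],[400,263.7])):
    print(q,*tri(ray(S,a),ray(P,b)))
E
```

```text
wrist cam in tool [ 0.0695  0.001  -0.1254] axes
 [[-0.0005 -0.9627 -0.2707]
 [ 1.     -0.0009  0.0011]
 [-0.0013 -0.2707  0.9627]] [346.3141   0.     325.8658]
tool
 [[-0.949   0.3153  0.    ]
 [ 0.3153  0.949   0.0001]
 [-0.      0.0001 -1.    ]]
pack [ 0.5583 -0.2213  0.0317] [np.float64(0.0025099972911069423), np.float64(0.0025099972911069115)]
mouth [ 0.5154 -0.2224  0.0237] [np.float64(0.004732120470200084), np.float64(0.004732120470200204)]
tongue [ 0.4942 -0.2291  0.0167] [np.float64(0.00129774322135505), np.float64(0.0012977432213551207)]
wmouth [0.5124 0.1699 0.019 ] [np.float64(0.0005733061763549647), np.float64(0.0005733061763549336)]
warmer [0.5246 0.1651 0.0031] [np.float64(0.0029383293907400613), np.float64(0.002938329390739912)]
charger [ 0.5243 -0.2177  0.0059] [np.float64(0.00014636493647005676), np.float64(0.00014636493647018556)]
```

Call:
apply_moves --deltas '[85, -31, -22.5, 4, -1, 85, -62, -45, 8, -2, 85, -93.5, -67.5, 12, -3, 85, -125, -90, 16, -4, 85, -156, -113, 20, -5, 85, -187, -135, 24, -6, 85, -218, -158, 28, -7, 85, -250, -180, 32, -8, 85, -281, -203, 36, -9, 85, -312, -225, 40, -10, 85, -343, -248, 44, -10, 85, -374, -271, 47, -10]'

```text
clock: 2.25
position: [0.4515, 0.1689, 0.2013]
ee_rot: [0.0, 0.073, 0.997, 0.0]
contact_force: [0.4, 0.2, -0.3]
width: 0.0853
gripper_force: 0.0
```

```bash
python3 - <<'E'
from h import *
np.set_printoptions(precision=4,suppress=True)
im=get_image("wrist");s=get_state();print(s["clock"],s["position"],rot(s["ee_rot"])[:,0])
save("w1",im)
pickle.dump(im,open("w1.pkl","wb"))
for q in ("warmer","warmer_mouth"):
    for d in place_of(q,im)[:2]: print(q,np.round(d["point"],1),round(d["score"],2),atz(im,d["point"],0.02 if "m" in q[1:] and "mouth" in q else 0))
E
```

```text
2.3 [0.4564 0.1632 0.2008] [-0.9888  0.1491 -0.0056]
warmer [335.9 290.6] 0.8 [0.5283 0.1695 0.    ]
warmer_mouth [334.4 285.4] 0.89 [0.5139 0.1695 0.02  ]
```

View pics/w1.png

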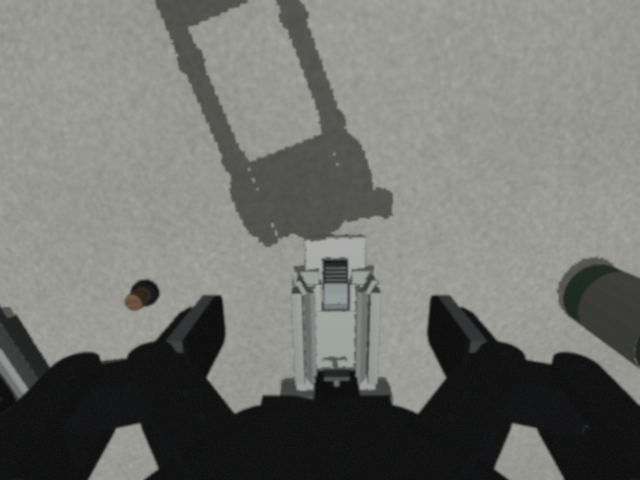

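The wrist picture shows the warmer's slide almost upright in the image: sill plate at columns 305–366 from row 237, tongue about (335,270), rails at columns 298 and 375 over rows 293–388. The stopper is at (140,295) and the bottle at right. Next is the charger.

Call:
apply_moves --deltas '[85, -10, -38, 0, -2, 85, -20, -76, 0, -4, 85, -30, -114, 0, -6, 85, -40, -152, 0, -8, 85, -51, -190, 0, -10, 85, -61, -228, 0, -12, 85, -71, -266, 0, -14, 85, -81, -304, 0, -16, 85, -92, -342, 0, -18, 85, -102, -381, 0, -20, 0, -102, -381, 0, -20, 0, -102, -381, 0, -20]'

```text
clock: 3.4
position: [0.4966, -0.2218, 0.2011]
ee_rot: [0.0, -0.1, 0.995, 0.0]
contact_force: [0.6, 0.6, 0.0]
width: 0.0633
gripper_force: 0.0
```

```bash
python3 - <<'E'
from h import *
np.set_printoptions(precision=4,suppress=True)
im=get_image("wrist");s=get_state();print(s["clock"],s["position"],rot(s["ee_rot"])[:,0],s["width"])
save("w2",im)
pickle.dump(im,open("w2.pkl","wb"))
for q,z in (("charger",0),("charger_mouth",.02),("charger_tongue",.019),("pack",.02),("charger_ejector_face",.044)):
    for d in place_of(q,im)[:2]: print(q,np.round(d["point"],1),round(d["score"],2),atz(im,d["point"],z))
E
```

```text
3.45 [ 0.4961 -0.2203  0.201 ] [-0.9796 -0.2008  0.0003] 0.056020227982033606
charger [321.8 251. ] 0.65 [ 0.5302 -0.2172 -0.    ]
charger_mouth [320.4 243.3] 0.63 [ 0.5169 -0.2209  0.02  ]
charger_tongue [316.  223.4] 0.61 [ 0.4995 -0.2285  0.019 ]
charger_tongue [321.8 243.6] 0.39 [ 0.5173 -0.2196  0.019 ]
pack [212.5 242.5] 0.97 [ 0.536 -0.319  0.02 ]
pack [322.8 294.2] 0.86 [ 0.5665 -0.2088  0.02  ]
```

View pics/w2.png

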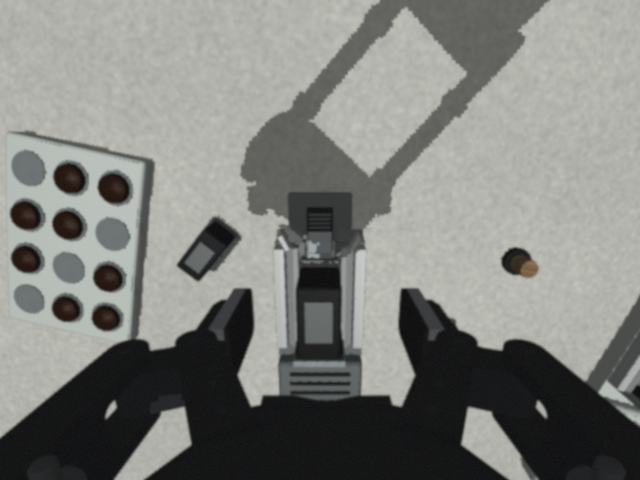

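The charger also stands upright in the image: sill plate at columns 289–352 from row 193, tongue about (319,215), rail outer faces near columns 275 and 364, pack body (298–340, 268–358). I'll rectify both slides at rail-top height to refine their axes.

```bash
cat >> h.py <<'E'
def ortho(im,o,yaw,z,xr=(-.07,.1),yr=(-.06,.06),sc=4000):
    xs=np.arange(xr[1],xr[0],-1/sc);ys=np.arange(yr[1],yr[0],-1/sc)
    X,Y=np.meshgrid(xs,ys,indexing="ij");c,s=np.cos(yaw),np.sin(yaw)
    W=np.stack([o[0]+c*X-s*Y,o[1]+s*X+c*Y,np.full_like(X,z)],-1)-np.array(im["position"])
    u=W@rot(im["orientation"]);u=u[...,:2]/u[...,2:];u=u*(1+im["k1"]*(u**2).sum(-1,keepdims=True));K=np.array(im["K"])
    return cv2.remap(im["frame"],(u[...,0]*K[0,0]+K[0,2]).astype("f4"),(u[...,1]*K[1,1]+K[1,2]).astype("f4"),cv2.INTER_CUBIC)
E
python3 - <<'E'
from h import *
ims=[]
for f,m,yaw in (("w2",(.5165,-.2225),np.radians(11.6)),("w1",(.5135,.1697),np.radians(-8.7))):
    im=pickle.load(open(f+".pkl","rb"))
    o=np.array(m)+.012*np.array([np.cos(yaw),np.sin(yaw)])
    a=cv2.cvtColor(ortho(im,o,yaw,.036,yr=(-.055,.055),xr=(-.07,.08),sc=3600),cv2.COLOR_RGB2BGR)
    for y in (-.042,0,.042): cv2.line(a,(int((.055-y)*3600),0),(int((.055-y)*3600),999),(0,0,255),1)
    for x in (-.024,-.012): cv2.line(a,(0,int((.08-x)*3600)),(999,int((.08-x)*3600)),(0,255,0),1)
    ims.append(a)
cv2.imwrite("pics/orth.png",np.hstack(ims));print(np.hstack(ims).shape)
E
```

```text
(541, 792, 3)
```

View pics/orth.png

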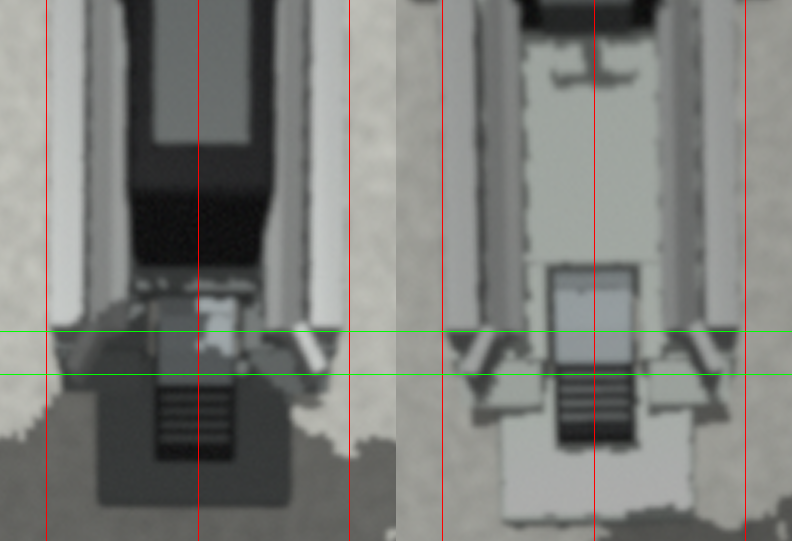

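Call:
apply_moves --deltas '[0, 2, -3, 0, 0, 0, 4, -6, 30, 0, 0, 4, -6, 60, 0, 0, 4, -6, 90, 0, 0, 4, -6, 110, 0, 0, 4, -6, 130, 0, 0, 4, -6, 145, 0, 0, 4, -6, 153, 0, 0, 4, -6, 158, 0, 0, 4, -6, 158, 0, 0, 4, -6, 158, 0]'

```text
clock: 4.62
position: [0.494, -0.2281, 0.0439]
ee_rot: [0.0, -0.101, 0.995, -0.0]
contact_force: [0.7, -1.2, -0.2]
width: -0.0003
gripper_force: 0.0
```

```bash
python3 - <<'E'
from h import *
np.set_printoptions(precision=4,suppress=True)
s=get_state();print(s["clock"],s["position"],rot(s["ee_rot"])[:,0],s["width"],s["contact_force"])
O=np.array([.5297,-.2198]);u=np.array([.9796,.2011]);v=np.array([-.2011,.9796]);d=s["position"][:2]-O;print("charger xy",d@u,d@v)
im=get_image("wrist");pickle.dump(im,open("w3.pkl","wb"));save("w3",im)
S=get_image("side");print(np.round(proj(S,s["position"]+np.array([0,0,-.017])),1),np.round(proj(im,s["position"]+np.array([0,0,-.017])),1))
a=cv2.resize(S["frame"][250:340,290:410,::-1],(800,600),interpolation=cv2.INTER_CUBIC)
b=cv2.resize(im["frame"][150:480,120:520,::-1],(727,600));cv2.imwrite("pics/p3.png",cv2.resize(np.hstack([a,b]),(800,314)))
E
```

```text
4.6167 [ 0.494  -0.2281  0.0439] [-0.9795 -0.2016 -0.0008] -0.0003197101079639699 [ 0.6525 -1.2076 -0.2054]
charger xy -0.036662068825129755 -0.0009130921095125991
[320.9 307.4] [322.6 302. ]
```

View pics/p3.png

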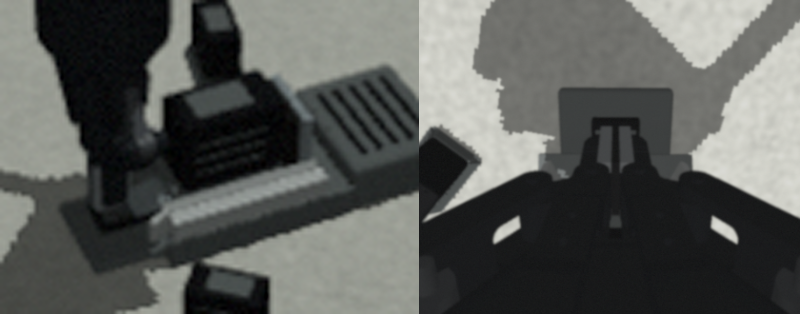

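The closed fingers stand over the tongue, clear of the pack (left panel: tips about (110,205); right panel: tips centred on the tongue at (615,130)). Press gently now.

Call:
apply_moves --deltas '[0, 0, 0, 2, 0, 0, 0, 0, 4, 0, 0, 0, 0, 6, 0, 0, 0, 0, 7, 0, 0, 0, 0, 8, 0, 0, 0, 0, 9, 0, 0, 0, 0, 10, 0, 0, 0, 0, 11, 0, 0, 0, 0, 11, 0]'

```text
clock: 5.47
position: [0.4934, -0.2278, 0.0319]
ee_rot: [-0.0, -0.101, 0.995, 0.0]
contact_force: [-0.2, 0.0, 0.6]
width: 0.0001
gripper_force: 0.0
```

Call:
apply_moves --deltas '[0, 0, 0, 0.7, 0, 0, 0, 0, 1.4, 0, 0, 0, 0, 2, 0, 0, 0, 0, 2.6, 0, 0, 0, 0, 2.6, 0, 0, 0, 0, 2.6, 0]'

```text
clock: 5.97
position: [0.4935, -0.2279, 0.0298]
ee_rot: [0.0, -0.101, 0.995, -0.0]
contact_force: [0.8, -0.0, 2.2]
width: 0.0001
gripper_force: 1.0
```

```bash
cat > cmp.py <<'E'
from h import *
np.set_printoptions(precision=4,suppress=True)
s=get_state();print(s["clock"],s["position"],s["contact_force"])
S=get_image("side")
a=cv2.imread("pics/side0.png")[:,:,::-1].astype(int)
d=np.abs(S["frame"].astype(int)-a).sum(2)[285:320,352:385];print("diff housing side",d.mean(),(d>60).sum())
for q in place_of("pack",S)[:3]: print(q)
E
python3 cmp.py
```

```text
5.9667 [ 0.4935 -0.2279  0.0298] [ 0.7986 -0.0394  2.1935]
diff housing side 25.528138528138527 30
{'point': [346.8, 301.6], 'score': 0.83}
{'point': [354.4, 348.0], 'score': 0.79}
{'point': [352.7, 269.3], 'score': 0.65}
```

Call:
apply_moves --deltas '[0, 0, 0, 0.8, 0, 0, 0, 0, 1.2, 0, 0, 0, 0, 1.2, 0, 0, 0, 0, 1.2, 0]'

```text
clock: 6.4
position: [0.4935, -0.2279, 0.0285]
ee_rot: [0.0, -0.101, 0.995, 0.0]
contact_force: [-0.1, -0.1, 1.1]
width: 0.0001
gripper_force: 1.1
```

```bash
python3 cmp.py; python3 - <<'E'
from h import *
S=get_image("side");a=cv2.imread("pics/side0.png")[255:335,300:400];b=S["frame"][255:335,300:400,::-1]
cv2.imwrite("pics/p4.png",np.hstack([cv2.resize(x,(400,320),interpolation=cv2.INTER_CUBIC) for x in (a,b)]))
E
```

```text
6.4 [ 0.4935 -0.2279  0.0285] [-0.1403 -0.081   1.1252]
diff housing side 25.4 28
{'point': [356.6, 345.1], 'score': 0.85}
{'point': [349.0, 301.1], 'score': 0.75}
{'point': [350.3, 269.3], 'score': 0.73}
```

View pics/p4.png

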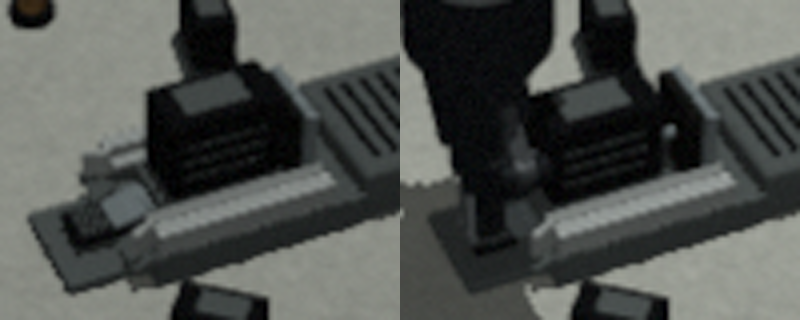

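The pack has sprung out, with a gap now showing at its front end (right panel, about (675,130)). Now raise, open, move over the body and go down.

Call:
apply_moves --deltas '[0, 0, 0, -10, 0, 0, 0, 0, -40, 0, 65, 0, 0, -75, 0, 65, -10, 0, -100, 0, 65, -30, 0.5, -100, 0, 65, -50, 0.5, -100, 0, 65, -62, 0.5, -100, 0, 65, -62, 0.5, -100, 0, 65, -62, 0.5, -100, 0, 65, -62, 0.5, -100, 0]'

```text
clock: 7.38
position: [0.5527, -0.2146, 0.1278]
ee_rot: [-0.001, -0.101, 0.995, 0.001]
contact_force: [1.2, 0.7, -0.5]
width: 0.0655
gripper_force: 0.0
```

```bash
python3 - <<'E'
from h import *
np.set_printoptions(precision=4,suppress=True)
s=get_state();print(s["clock"],s["position"],rot(s["ee_rot"])[:,0],s["width"])
T=get_image("top");S=get_image("side");im=get_image("wrist");pickle.dump(im,open("w5.pkl","wb"))
O=np.array([.5297,-.2198]);d=s["position"][:2]-O;print(d@[.9796,.2011],d@[-.2011,.9796])
a=im["frame"][:,:,::-1];cv2.imwrite("pics/p5.png",a)
E
```

```text
7.3833 [ 0.5527 -0.2146  0.1278] [-0.9795 -0.2016  0.0025] 0.06545315709935083
0.02353310314354746 0.0004713186865185434
```

View pics/p5.png

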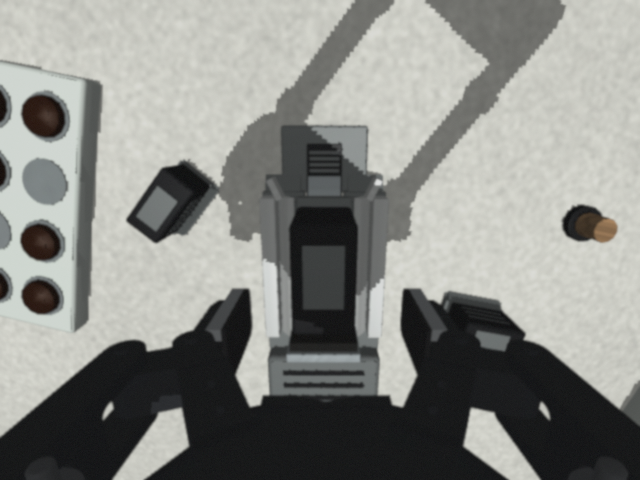

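The pack body (columns 290–358) lies centred between the open fingers (250 and 402), and the look-alikes are clear. Lower and close gently.

Call:
apply_moves --deltas '[65, -1, 0, 20, 0, 65, -2, 0, 40, 0, 65, -2, 0, 55, 0, 65, -2, 0, 65, 0, 65, -2, 0, 69.5, 0, 65, -2, 0, 69.5, 0, 30, -2, 0, 69.5, 0, 30, -2, 0, 69.5, 0, 30, -2, 0, 69.5, 0, 30, -2, 0, 69.5, 0, 30, -2, 0, 69.5, 0, 30, -2, 0, 69.5, 0]' --squeeze 25

```text
clock: 8.53
position: [0.5567, -0.215, 0.06]
ee_rot: [0.001, -0.101, 0.995, -0.001]
contact_force: [-0.7, -0.5, 5.9]
width: 0.0361
gripper_force: 29.4
```

Call:
apply_moves --deltas '[30, 0, 0, -0.7, 0, 30, 0, 0, -1.2, 0, 30, 0, 0, -1.2, 0, 30, 0, 0, -1.2, 0]' --squeeze 50

```text
clock: 8.87
position: [0.5564, -0.2147, 0.0602]
ee_rot: [0.0, -0.101, 0.995, -0.0]
contact_force: [0.4, -1.3, 1.5]
width: 0.0352
gripper_force: 50.2
```

Call:
apply_moves --deltas '[30, 3, 0, -0.3, 0, 30, 7, 0, -0.5, 0, 30, 12, 0, -0.5, 0, 30, 18, 0, -0.5, 0, 30, 24, 0, -0.5, 0, 30, 30, 0, -0.5, 0]'

```text
clock: 9.37
position: [0.5261, -0.2209, 0.0606]
ee_rot: [0.0, -0.101, 0.995, -0.0]
contact_force: [1.9, -2.2, -2.7]
width: 0.0354
gripper_force: 50.0
```

Call:
apply_moves --deltas '[30, 8, 0, 0, 0, 30, 16, 0, 0, 0, 30, 24, 0, 0, 0, 30, 32, 0, 0, 0, 30, 40, 0, 0, 0, 30, 48, 0, 0, 0, 30, 57, 0, 0, 0, 30, 66, 0, 0, 0, 30, 75, 0, 0, 0, 30, 82, 0, 0, 0, 30, 82, 0, 0, 0]'

```text
clock: 10.28
position: [0.4443, -0.2368, 0.0605]
ee_rot: [-0.001, -0.101, 0.995, 0.001]
contact_force: [-0.7, -0.0, -3.3]
width: 0.0354
gripper_force: 50.2
```

Call:
apply_moves --deltas '[30, 0, 0, -30, 0, 30, 0, 20, -60, 0, 30, -4, 50, -80, 1, 30, -9, 88, -80, 3, 30, -14, 126, -80, 5, 30, -20, 164, -80, 7, 30, -25, 202, -80, 9, 30, -31, 240, -80, 12, 30, -37, 278, -80, 14, 30, -43, 315, -80, 16, 30, -49, 350, -80, 18, 30, -54, 385, -80, 20]'

```text
clock: 11.28
position: [0.4216, 0.153, 0.141]
ee_rot: [0.001, 0.074, 0.997, 0.0]
contact_force: [0.8, 0.1, -2.6]
width: 0.0355
gripper_force: 51.3
```

```bash
cat > loc.py <<'E'
from h import *
np.set_printoptions(precision=4,suppress=True)
s=get_state();X=rot(s["ee_rot"]);print(s["clock"],s["position"],X[:,0],np.degrees(np.arctan2(-X[1,0],-X[0,0])))
O=np.array([.5267,.1677]);u=np.array([.9885,-.1513]);v=np.array([.1513,.9885]);d=s["position"][:2]-O;print("TCP in warmer",d@u,d@v)
g=O-.11*u;e=g-s["position"][:2];print("tool delta to -110:",e@X[:2,0],e@X[:2,1])
E
python3 loc.py
```

```text
11.2833 [0.4216 0.153  0.141 ] [-0.9891  0.1471 -0.0012] -8.45891785749327
TCP in warmer -0.10163211680400902 -0.03042500139513416
tool delta to -110: 0.008241168668071237 0.03045989853179366
```

Call:
apply_moves --deltas '[30, 4, 15, 0, 0.2, 30, 8, 30, 0, 0.2, 30, 8, 30.5, 0, 0.2, 30, 8, 30.5, 0, 0.2, 30, 8, 30.5, 0, 0.2, 30, 8, 30.5, 0, 0.2]'

```text
clock: 11.78
position: [0.4183, 0.1815, 0.1407]
ee_rot: [-0.0, 0.075, 0.997, -0.0]
contact_force: [0.4, 0.6, -2.5]
width: 0.0356
gripper_force: 51.4
```

```bash
python3 loc.py; python3 - <<'E'
from h import *
im=get_image("wrist");pickle.dump(im,open("w6.pkl","wb"))
for d in place_of("warmer_mouth",im)[:2]: print(d,atz(im,d["point"],.02))
O=np.array([.5267,.1677]);yaw=np.radians(-8.7)
def dr(a,sc,yw,xt):
    a=cv2.cvtColor(a,cv2.COLOR_RGB2BGR)
    for y in (-.042,0,.042): cv2.line(a,(int((yw-y)*sc),0),(int((yw-y)*sc),999),(0,0,255),1)
    for x in (-.024,-.012): cv2.line(a,(0,int((xt-x)*sc)),(999,int((xt-x)*sc)),(0,255,0),1)
    return a
A=[dr(ortho(im,O,yaw,.036,yr=(-.055,.055),xr=(-.1,.06),sc=3600),3600,.055,.06)]
T=get_image("top");A.append(dr(ortho(T,O,yaw,.036,yr=(-.055,.055),xr=(-.1,.06),sc=3600),3600,.055,.06))
cv2.imwrite("pics/p6.png",np.hstack(A))
E
```

```text
11.7833 [0.4183 0.1815 0.1407] [-0.9887  0.1501 -0.    ] -8.63012116115051
TCP in warmer -0.10921123454592657 -0.0027997051531959073
tool delta to -110: 0.0007878683943793297 0.002800664370863081
```

View pics/p6.png

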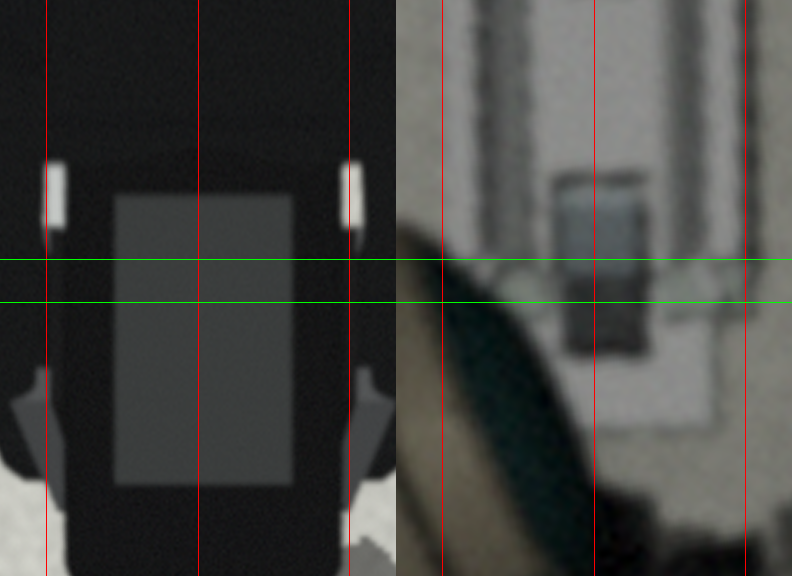

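The left panel shows mostly the held pack, square to the tool, so it doesn't locate the mouth. The right panel (top camera) puts the tongue at column 606 against my axis at 594, about 3 mm off. I'll check whether that is top-camera bias by comparing the same shift at the charger.

```bash
python3 - <<'E'
from h import *
T=get_image("top");T["frame"]=np.ascontiguousarray(cv2.imread("pics/top0.png")[:,:,::-1])
for n,f,O,yd in (("charger","w2",(.5297,-.2198),11.6),("warmer","w1",(.5267,.1677),-8.7)):
    w=pickle.load(open(f+".pkl","rb"))
    for nm,xr,yr,z in (("tongue",(-.062,-.006),(-.03,.03),.019),("slide",(-.03,.0),(-.055,.055),.036)):
        a=[cv2.GaussianBlur(cv2.cvtColor(ortho(i,O,np.radians(yd),z,xr,yr,2000),cv2.COLOR_RGB2GRAY),(0,0),2.5) for i in (w,T)]
        m=24;r=cv2.matchTemplate(a[1],a[0][m:-m//2*2 or None,m:-m] if a[0].shape[0]>60 else a[0][8:-8,m:-m],cv2.TM_CCOEFF_NORMED)
        _,s,_,p=cv2.minMaxLoc(r);dy=(p[0]-m)/2;dx=(p[1]-(m if a[0].shape[0]>60 else 8))/2
        print(n,nm,"score %.2f top-vs-wrist: x %.1f mm, y %.1f mm"%(s,-dx,-dy))
E
```

```text
charger tongue score 0.85 top-vs-wrist: x 0.5 mm, y 1.0 mm
charger slide score 0.65 top-vs-wrist: x -0.0 mm, y -0.5 mm
warmer tongue score 0.98 top-vs-wrist: x 2.0 mm, y -0.5 mm
warmer slide score 0.36 top-vs-wrist: x 4.0 mm, y -2.0 mm
```

Call:
apply_moves --deltas '[30, 0, 1.2, 20, 0, 30, 0, 2.3, 40, 0, 30, 0, 2.3, 60, 0, 30, 0, 2.3, 72, 0, 30, 0, 2.3, 79, 0, 30, 0, 2.3, 79, 0, 30, 0, 2.3, 79, 0, 30, 0, 2.3, 79, 0]'

```text
clock: 12.65
position: [0.4195, 0.1846, 0.0625]
ee_rot: [0.001, 0.075, 0.997, 0.0]
contact_force: [0.6, 0.4, -1.8]
width: 0.0354
gripper_force: 51.4
```

```bash
python3 loc.py; python3 -c "
from rig import *
for i in range(3):
    get_image('top');s=get_state();print(s['position'],s['contact_force'])"
```

```text
12.65 [0.4195 0.1846 0.0625] [-0.9888  0.1495 -0.0017] -8.598844504166625
TCP in warmer -0.10853533316731982 0.0005295918545446784
tool delta to -110: 0.0014682331022254666 -0.0005269363578215768
[0.41953797 0.18471868 0.06260834] [-0.02279841 -0.80048007 -2.00576817]
[0.41942492 0.18471271 0.06261727] [ 0.13575574 -0.33988057 -2.57603971]
[0.41928011 0.18472536 0.0625551 ] [-0.337393    0.0694392  -2.99860639]
```

Call:
apply_moves --deltas '[30, -5, -0.5, 1, 0.1, 30, -15, -1, 1.3, 0.1, 30, -25, -1, 1.3, 0.1, 30, -35, -1, 1.3, 0.1, 30, -42, -1, 1.3, 0.1, 30, -48, -1, 1.3, 0.1, 30, -53, -1, 1.3, 0.1, 30, -58, -1, 1.3, 0.1, 30, -63, -1, 1.3, 0.1, 30, -67, -1, 1.3, 0.1]'

```text
clock: 13.63
position: [0.4851, 0.1735, 0.0603]
ee_rot: [-0.0, 0.076, 0.997, 0.0]
contact_force: [-0.3, -0.2, -2.5]
width: 0.0357
gripper_force: 51.4
```

```bash
python3 loc.py
```

```text
13.6333 [0.4851 0.1735 0.0603] [-0.9886  0.1509  0.0001] -8.677411980337189
TCP in warmer -0.04200424665905097 -0.0005666260389661057
tool delta to -110: 0.06799732129553136 0.0005959965270951218
```

Call:
apply_moves --deltas '[30, -4, 0, -0.3, 0, 30, -8, 0, -0.3, 0, 30, -12, 0, -0.3, 0, 30, -16, 0, -0.3, 0, 30, -20, 0, -0.3, 0, 30, -24, 0, -0.3, 0]'

```text
clock: 14.13
position: [0.5087, 0.1699, 0.0607]
ee_rot: [-0.0, 0.076, 0.997, 0.0]
contact_force: [-0.1, 0.8, -1.4]
width: 0.0353
gripper_force: 51.5
```

Call:
apply_moves --deltas '[30, -4, 0, 0, 0, 30, -8, 0, 0, 0, 30, -12, 0, 0, 0, 30, -16, 0, 0, 0, 30, -20, 0, 0, 0, 30, -24, 0, 0, 0]'

```text
clock: 14.63
position: [0.5325, 0.1662, 0.0607]
ee_rot: [-0.0, 0.076, 0.997, 0.0]
contact_force: [-0.9, 0.1, -1.1]
width: 0.0355
gripper_force: 51.5
```

```bash
python3 loc.py
```

```text
14.6333 [0.5325 0.1662 0.0607] [-0.9885  0.1509  0.    ] -8.68184939262883
TCP in warmer 0.005978573296389884 -0.000552151686074247
tool delta to -110: 0.11597961534405687 0.0005932704370747758
```

Call:
apply_moves --deltas '[30, -2, 0, 0, 0, 30, -4, 0, 0, 0, 30, -6, 0, 0, 0, 30, -8, 0, 0, 0, 30, -10, 0, 0, 0, 30, -10, 0, 0, 0]'

```text
clock: 15.13
position: [0.5425, 0.1648, 0.0607]
ee_rot: [0.0, 0.076, 0.997, 0.0]
contact_force: [0.8, 0.0, -2.2]
width: 0.0355
gripper_force: 51.5
```

Call:
apply_moves --deltas '[30, -1.5, 0, 0, 0, 30, -3, 0, 0, 0, 30, -4.5, 0, 0, 0, 30, -6, 0, 0, 0, 30, -6, 0, 0, 0]'

```text
clock: 15.55
position: [0.5483, 0.1639, 0.0607]
ee_rot: [0.0, 0.076, 0.997, 0.0]
contact_force: [-0.5, 0.2, -0.8]
width: 0.0356
gripper_force: 51.5
```

Call:
apply_moves --deltas '[30, -1.5, 0, 0, 0, 30, -3, 0, 0, 0, 30, -4, 0, 0, 0, 30, -4, 0, 0, 0]'

```text
clock: 15.88
position: [0.5522, 0.1633, 0.0607]
ee_rot: [0.0, 0.076, 0.997, 0.0]
contact_force: [0.6, 0.8, -1.6]
width: 0.0353
gripper_force: 51.5
```

Call:
apply_moves --deltas '[30, -1.5, 0, 0, 0, 30, -3, 0, 0, 0, 30, -4, 0, 0, 0, 30, -4, 0, 0, 0]'

```text
clock: 16.22
position: [0.5561, 0.1627, 0.0607]
ee_rot: [0.0, 0.076, 0.997, 0.0]
contact_force: [0.3, 1.2, -1.4]
width: 0.0353
gripper_force: 51.5
```

Call:
apply_moves --deltas '[30, -1.5, 0, 0, 0, 30, -3, 0, 0, 0, 30, -4, 0, 0, 0, 30, -4, 0, 0, 0]'

```text
clock: 16.55
position: [0.5601, 0.1621, 0.0607]
ee_rot: [0.0, 0.076, 0.997, 0.0]
contact_force: [-0.3, 0.0, -2.5]
width: 0.0357
gripper_force: 51.4
```

Call:
apply_moves --deltas '[30, -1, 0, 0, 0, 30, -2, 0, 0, 0, 30, -3, 0, 0, 0, 30, -3, 0, 0, 0]'

```text
clock: 16.88
position: [0.5629, 0.1617, 0.0606]
ee_rot: [0.0, 0.076, 0.997, 0.0]
contact_force: [-1.8, 1.1, -2.4]
width: 0.0351
gripper_force: 51.4
```

Call:
apply_moves --deltas '[30, -1, 0, 0, 0, 30, -2, 0, 0, 0, 30, -3, 0, 0, 0, 30, -3, 0, 0, 0]'

```text
clock: 17.22
position: [0.5644, 0.1614, 0.0605]
ee_rot: [-0.001, 0.076, 0.997, 0.0]
contact_force: [-4.7, 2.3, -0.3]
width: 0.0357
gripper_force: 51.7
```

Call:
apply_moves --deltas '[30, -1, 0, 0, 0, 30, -2, 0, 0, 0, 30, -3, 0, 0, 0, 30, -3, 0, 0, 0]'

```text
clock: 17.55
position: [0.567, 0.161, 0.0605]
ee_rot: [-0.002, 0.076, 0.997, 0.0]
contact_force: [-5.3, 2.1, 0.2]
width: 0.0353
gripper_force: 51.7
```

Call:
apply_moves --deltas '[30, -1, 0, 0, 0, 30, -2, 0, 0, 0, 30, -3, 0, 0, 0, 30, -3, 0, 0, 0]'

```text
clock: 17.88
position: [0.5696, 0.1606, 0.0605]
ee_rot: [-0.002, 0.076, 0.997, 0.0]
contact_force: [-5.9, 3.4, 0.8]
width: 0.0351
gripper_force: 51.7
```

Call:
apply_moves --deltas '[30, -1, 0, 0, 0, 30, -2, 0, 0, 0, 30, -3, 0, 0, 0, 30, -3, 0, 0, 0]'

```text
clock: 18.22
position: [0.5725, 0.1602, 0.0604]
ee_rot: [-0.002, 0.076, 0.997, 0.0]
contact_force: [-5.5, 3.3, -0.2]
width: 0.0356
gripper_force: 51.7
```

Call:
apply_moves --deltas '[30, -1, 0, 0, 0, 30, -2, 0, 0, 0, 30, -2.5, 0, 0, 0, 30, -2.5, 0, 0, 0]'

```text
clock: 18.55
position: [0.5746, 0.1599, 0.0604]
ee_rot: [-0.003, 0.076, 0.997, 0.0]
contact_force: [-6.4, 3.2, 0.4]
width: 0.0353
gripper_force: 51.7
```

Call:
apply_moves --deltas '[30, -1, 0, 0, 0, 30, -1.5, 0, 0, 0, 30, -1.5, 0, 0, 0]'

```text
clock: 18.8
position: [0.5756, 0.1597, 0.0603]
ee_rot: [-0.003, 0.076, 0.997, 0.0]
contact_force: [-7.0, 3.4, 1.1]
width: 0.0353
gripper_force: 51.8
```

Call:
apply_moves --deltas '[30, -1, 0, 0, 0, 30, -1.5, 0, 0, 0, 30, -1.5, 0, 0, 0]'

```text
clock: 19.05
position: [0.5762, 0.1596, 0.0604]
ee_rot: [-0.004, 0.076, 0.997, 0.0]
contact_force: [-8.5, 3.7, 3.4]
width: 0.0355
gripper_force: 52.0
```

Call:
apply_moves --deltas '[30, -1, 0, 0, 0, 30, -1.5, 0, 0, 0, 30, -1.5, 0, 0, 0]'

```text
clock: 19.3
position: [0.5764, 0.1596, 0.0604]
ee_rot: [-0.005, 0.076, 0.997, 0.0]
contact_force: [-10.7, 4.5, 4.7]
width: 0.0354
gripper_force: 52.3
```

Call:
apply_moves --deltas '[30, -0.7, 0, 0, 0, 30, -1.2, 0, 0, 0, 30, -1.2, 0, 0, 0]'

```text
clock: 19.55
position: [0.5765, 0.1596, 0.0604]
ee_rot: [-0.006, 0.076, 0.997, 0.0]
contact_force: [-14.0, 5.8, 7.1]
width: 0.0355
gripper_force: 52.5
```

Call:
apply_moves --deltas '[30, 1, 0, 0, 0, 30, 2, 0, 0, 0, 30, 3, 0, 0, 0, 30, 4, 0, 0, 0, 30, 4, 0, 0, 0]'

```text
clock: 19.97
position: [0.5761, 0.1597, 0.0603]
ee_rot: [-0.003, 0.075, 0.997, 0.0]
contact_force: [-6.5, 4.0, 0.1]
width: 0.0355
gripper_force: 51.6
```

Call:
apply_moves --deltas '[30, 1, 0, 0, 0, 30, 2, 0, 0, 0, 30, 3, 0, 0, 0, 30, 3, 0, 0, 0]'

```text
clock: 20.3
position: [0.5747, 0.1599, 0.0603]
ee_rot: [-0.001, 0.075, 0.997, -0.0]
contact_force: [-4.1, 3.1, -3.1]
width: 0.0354
gripper_force: 51.3
```

Call:
apply_moves --deltas '[30, 0.7, 0, 0, 0, 30, 1.5, 0, 0, 0, 30, 2, 0, 0, 0, 30, 2, 0, 0, 0]'

```text
clock: 20.63
position: [0.5745, 0.1599, 0.0604]
ee_rot: [0.001, 0.076, 0.997, 0.0]
contact_force: [-0.5, 2.2, -7.4]
width: 0.0359
gripper_force: 50.9
```

```bash
python3 loc.py
```

```text
20.6333 [0.5745 0.1599 0.0604] [-0.9886  0.1508 -0.0011] -8.673665581081202
TCP in warmer 0.048409740808396426 -0.0005018158473952642
tool delta to -110: 0.158410104724531 0.0005806426548279368
```

It stalled at about 1.9 mm behind the buffer, so the nose is holding it. Release and rise.

Call:
apply_moves --deltas '[36, -0.7, 0, 0, 0, 60, -0.7, 0, 0, 0, 60, -0.7, 0, 0, 0, 60, -0.7, 0, 0, 0, 60, -0.7, 0, 0, 0, 60, -0.7, 0, 0, 0, 60, -0.7, 0, 0, 0, 60, -0.7, 0, 0, 0]'

```text
clock: 21.3
position: [0.5747, 0.1598, 0.0609]
ee_rot: [0.0, 0.076, 0.997, 0.0]
contact_force: [0.6, -0.3, -0.0]
width: 0.0599
gripper_force: 0.0
```

Call:
apply_moves --deltas '[60, 0, 0, -10, 0, 60, 0, 0, -30, 0, 60, 0, 0, -60, 0, 60, 10, 0, -90, 0, 60, 40, 0, -110, 0, 60, 80, 0, -120, 0, 60, 120, 0, -120, 0, 60, 140, 0, -120, 0, 60, 140, 0, -120, 0, 60, 140, 0, -120, 0]'

```text
clock: 22.13
position: [0.4356, 0.1812, 0.1819]
ee_rot: [0.001, 0.075, 0.997, 0.0]
contact_force: [0.3, -0.1, 1.1]
width: 0.0598
gripper_force: 0.0
```

```bash
python3 loc.py; python3 - <<'E'
from h import *
im=get_image("wrist");S=get_image("side")
for i in (im,S):
    for d in place_of("pack",i)[:4]:
        p=atz(i,d["point"],.02)[:2]-[.5267,.1677];print(round(d["score"],2),p@[.9885,-.1513],p@[.1513,.9885])
a=cv2.resize(S["frame"][180:240,270:370,::-1],(400,240),interpolation=cv2.INTER_CUBIC)
b=cv2.resize(im["frame"][210:450,180:480,::-1],(400,320),interpolation=cv2.INTER_CUBIC)
cv2.imwrite("pics/p9.png",np.hstack([cv2.copyMakeBorder(a,0,80,0,0,0),b]))
E
```

```text
22.1333 [0.4356 0.1812 0.1819] [-0.9887  0.1497 -0.0022] -8.608958625163924
TCP in warmer -0.09212957304991103 -0.00045167258357860186
tool delta to -110: 0.01787204517661461 0.0004807715432233899
0.98 0.04395050325622471 0.0004881446503187668
0.49 0.08503060168976673 -0.2226613041355587
0.81 0.09055025241999022 -0.5032724467880074
0.81 0.09711208036141789 -0.26781507859127746
0.58 0.0538624700110442 -0.004073922033266089
```

View pics/p9.png

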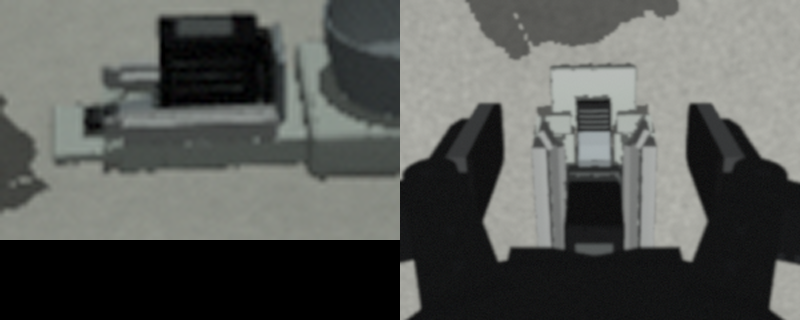

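The pack sits fully home in the warmer, at x ≈ 44 mm and y ≈ 0.5 mm. It stayed there after release, with the catch behind it (right panel, about (593,140)), and the gripper is clear.

```bash
python3 -c "
from rig import *
print(sign_off())"
```

```text
the job is handed in; nothing more can be done
None
```

The pack is out of the charger and clicked home in the warmer, where it stayed at about 44 mm depth after I let go, and the job was handed in at about 22 s with no verdict shown.

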